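Blank off the open refrigeration parts

TASK

Four aluminium blanking plates are piled on the brazing bench. Take the pile down from the top, one plate after another, and set each down flat (not dropped), centred and squared up on the open flange of its own outline, so that dirt and damp stay out: the oval one on the stop valve, the square one on the check valve, the round one on the strainer pot and the long one on the compressor's cylinder deck.

Things in the scene. Friction and masses are not known exactly. Their poses are not given: they have to be found in the camera images.
- blank_oval: Loose grey aluminium blanking plate, flat top and underside, 16 mm thick; origin at the centre of its underside, z up. Oval with straight sides: 50 mm long along x, 28 mm wide along y (flat sides 22 mm long), two bolt holes. At the start on top of the pile, lying on the square plate. About 55 g.
- blank_square: Loose grey aluminium blanking plate, flat top and underside, 16 mm thick; origin at the centre of its underside, z up. Square, 46 mm by 46 mm along x and y, four bolt holes. Second in the pile, lying on the round plate. About 90 g.
- blank_round: Loose grey aluminium blanking plate, flat top and underside, 16 mm thick; origin at the centre of its underside, z up. Round, 64 mm in diameter, six bolt holes. Third in the pile, lying on the long plate. About 140 g.
- blank_long: Loose grey aluminium blanking plate, flat top and underside, 16 mm thick; origin at the centre of its underside, z up. Rectangular, 112 mm long along x, 64 mm wide along y, six bolt holes. Lowest of the pile, lying on the bench. About 300 g.
- stop_valve: Dark cast-iron stop valve standing fixed on the bench on its lower flange, red handwheel (49 mm across, centre 42 mm up) sticking out 64 mm to +y, well below the top. Its open top is an oval flange, 54 mm along x by 32 mm along y, with a 12 mm opening. Origin at the bench under the centre of that flange; the flange's face is level, 85 mm above the origin.
- check_valve: Dark cast-iron check valve standing fixed on the bench on its 60 mm square foot. Its open top is a square flange, 50 mm by 50 mm along x and y, with a 25 mm opening; a brass plug at +y on the body, 34 mm up. Origin at the bench under the centre of the flange; the flange's face is level, 70 mm above the origin.
- strainer_pot: Green round strainer pot, 56 mm in diameter, standing fixed on the bench, with a copper pipe stub at +y and one at -y (reaching 66 mm from its axis, below 75 mm). Its open top is a dark round flange, 68 mm in diameter, with a 40 mm opening. Origin at the bench under the centre of the flange; the flange's face is level, 100 mm above the origin.
- compressor: Dark cast-iron block of a two-cylinder compressor with its head off, standing fixed on the bench (foot 126 mm by 92 mm), shaft end sticking out 80 mm to +x, 30 mm up. Its open top is the rectangular deck, 116 mm along x by 68 mm along y, with two 36 mm cylinder bores side by side. Origin at the bench under the centre of the deck; the deck's face is level, 95 mm above the origin.
Mind the look-alikes: they are no part of the job. Leave any blue or pink look-alike of the stop_valve alone.

How it is judged:
By the outcome, as a careful person would: the job done as asked, in the order asked, and still so for the second after the job is handed in, with the robot touching nothing.
It also fails if it takes over 115 s, if anything falls off the work surface, if the arm or the gripper's body presses on something with over 40 N, if the wrist force passes 120 N, or if a joint passes its speed limit or range.

ROBOT

A 6-joint arm with a two-finger parallel gripper is mounted at the origin on the work surface. World frame = base frame: x ahead of the robot, y to its left, z up, the work surface at z = 0. Lengths are in mm, angles in rad, forces in N, time in s.
With the tool pointing down it reaches from about 400 to 925 mm from the base axis. Payload 12.5 kg.
Tool frame: the origin (TCP) lies midway between the tips of the shut fingers; the grasp point (between the pads) lies 19 mm behind it; z points along the fingers, y is the line along which they close (so a half turn about z gives the same grasp; the last joint's range is limited). The gripper opens to 95 mm and grips with 3 to 60 N. Pads are 20 mm wide; open, the fingers measure 119 mm over their backs; the gripper's body (75 mm by 180 mm) begins 59 mm behind the grasp point.
Start: joints at [-1.23, 0.491, 1.559, -0, 1.092, -0.106], TCP at [270.075, -563.654, 214.661] pointing down, gripper open.
Joint ranges: [-3.1, 3.1], [-0.84, 2.19], [0.05, 2.79], [-1.13, 4.28], [0.06, 2.93], [-2.69, 2.69]. Speed limits (rad/s): [2.22, 2.22, 2.79, 3.14, 3.14, 3.14].

INTERFACE

Orientations are given as [roll, pitch, yaw] about the fixed x, y, z axes, in that order (R = Rz(yaw) Ry(pitch) Rx(roll)).
In Python, from cell import readout, eyes, env gives the robot as it stands.
- The arm moves only by the tool move_arm, never from a script. Its argument "plan" is a list of rows, each a list of 3 entries, a list of its own where there are three numbers: the turn, a rotation vector about the tool's x, y, z in degrees, then the shift along the tool's x, y, z in m, then the gripper command: -1 is shut, 1 is fully open, values between are in proportion. In form: [[[ax, ay, az], [x, y, z], jaw], ...]. A call has 1 to 5 rows; each row is the pose to reach, as a shift and turn from the pose commanded when the call began, along the tool's axes at that moment; what a row does not reach only later rows make up. A row lasts 1/8 s, in which the tool goes at most 62.5 mm and 10.7 degrees, less where a joint would pass 70% of its speed; a pose out of reach is approached as far as the arm can. A call with a gripper value outside its range is refused whole. The fingers move at their own pace and stop on an object; the grip force is fixed at half the most. Time passes only in rows, so rows that repeat a pose let the fingers close. It gives the time, the measured TCP pose, the force, the opening and the grip force at its end, in the units of the state.
- readout.state(): the state, without advancing time (a new reading comes with each control period).
- eyes.read_camera(name): name is "side" or "top" or "wrist"; returns a dict with "img" (384x512x3 uint8, red, green, blue), "K" (3x3 intrinsics, pixels), "dist" ([k1, k2, p1, p2, k3] as OpenCV has them; the pictures are not rectified), "extrinsics" (4x4, takes a point from camera to world coordinates). Camera axes: x right, y up, looking along -z (the intrinsics and any distortion apply to the point x, -y, -z); pixel columns grow to the right and rows downward; lengths in mm; the calibration is good to about 2 mm. A picture is of the moment at which its call begins. There is no depth.
- env.job_done(): hands the job in; it is judged then, once.
Trained networks look in a picture, given as the dict that the camera call returned (one of the last four; its "shot" number tells which), for a name from the list of things; names that differ only in an ending like _2 or _b are one class to them, and where a whole thing is asked for, a point or a joint stands for the part that bears it (a point fixed in the world has none). Each returns a list of dicts, best first, with "score" (0 to 1); they miss things now and then, are a little off and sometimes report something else, mostly with a low value. They report only what shows in the picture. A call takes as long as a camera call. They do not tell look-alikes from the thing itself.
- eyes.cut_out(picture, name): "mask" (384x512 bool, what is visible of it) and "uv" ([column, row] in pixels, amid what is visible of it).
The state is a dict: "t": time; "joints": joint angles; "qvel": joint speeds; "tau": joint torques, N m; "eef_pos": TCP position; "tcp_rot": TCP orientation; "ft_force": force on the tool from outside, world axes, zero at the start; "moment": the same for the moment, N m; "opening": opening from 0.0 (shut) to 1.0 (fully open); "grip_force": force on a finger pad.
Only numpy, scipy, OpenCV 4.12 (cv2) and the standard library are available. Lean on these libraries where they do the work, as an engineer would, in place of code of your own. Each camera call takes 0.05 s, during which the arm holds its last target. There are 200 camera calls.

## Working session

There is one attempt and no reset: what is moved stays moved. The work goes in short steps, Python scripts to look and compute and a tool call to move; the robot and the scene stay as the last step left them, time stands still between calls to the robot, and variables do not carry over. Pictures are saved under pics/ and viewed, at most 18 in all, crops included, and the job is handed in when it is done.

Besides the shell and the picture viewer there is one more tool, called as name([rows], argument=value, ...), one row to a line, values as JSON. move_arm: Moves the arm, as the interface text tells. Its arguments: {"type":"object","properties":{"plan":{"type":"array","items":{"type":"array"}}},"required":["plan"]}

```bash
ls; mkdir -p pics
python3 - <<'E'
from cell import readout, eyes, env
import cv2
print(readout.state())
ims=[]
for n in("top","side"):
    p=eyes.read_camera(n); print(n,p["K"],p["dist"],p["extrinsics"])
    cv2.imwrite(f"pics/{n}0.png",p["img"][...,::-1])
    for k in ["blank_oval","blank_square","blank_round","blank_long","stop_valve","check_valve","strainer_pot","compressor"]:
        print(k,[(round(d["score"],2),[int(x) for x in d["uv"]],int(d["mask"].sum())) for d in eyes.cut_out(p,k)])
E
```

```text
pics
{'t': 0.0, 'joints': array([-1.22961174e+00,  4.91549471e-01,  1.55945568e+00, -2.55362895e-05,
        1.09171960e+00, -1.05557621e-01]), 'qvel': array([-7.55706323e-04, -9.72738902e-04, -4.50492681e-04,  9.42326136e-05,
       -1.11658566e-03, -7.97891429e-04]), 'tau': array([-1.29781853e-03, -6.12647295e+01, -2.58179283e+01,  6.92218076e-02,
        4.82697668e-02, -1.38591836e-04]), 'eef_pos': array([ 269.97217597, -563.4035008 ,  214.065877  ]), 'tcp_rot': array([-3.14046446e+00, -9.67584847e-05,  4.46753940e-01]), 'ft_force': array([ 0.86484475,  0.2772025 , -0.11214445]), 'moment': array([-0.04325458,  0.03428592, -0.01799401]), 'grip_force': 0.0, 'opening': 1.0004990892852406}
top [[359.95039508   0.         251.69888737]
 [  0.         359.95039508 198.42130583]
 [  0.           0.           1.        ]] [-0.02542033  0.          0.          0.          0.        ] [[ 2.93766787e-02  9.92545289e-01 -1.18282962e-01  4.19596146e+02]
 [-9.99396870e-01  3.13574963e-02  1.49199380e-02  4.50206571e+00]
 [ 1.85177718e-02  1.17773324e-01  9.92867834e-01  8.09046239e+02]
 [ 0.00
[... 733 characters left out ...]
  3.48351133e+02]
 [-1.79612345e-01  6.09417459e-01 -7.72236859e-01 -7.76332401e+02]
 [-1.65338308e-02  7.83022008e-01  6.21774209e-01  7.18246234e+02]
 [ 0.00000000e+00  0.00000000e+00  0.00000000e+00  1.00000000e+00]]
blank_oval [(0.73, [342, 238], 406)]
blank_square [(0.5, [341, 250], 234), (0.22, [342, 261], 246)]
blank_round [(0.6, [344, 260], 253)]
blank_long [(0.58, [347, 266], 940)]
stop_valve [(0.83, [198, 248], 1389), (0.8, [348, 194], 1115), (0.79, [164, 331], 327), (0.76, [180, 190], 1105), (0.63, [239, 203], 1141)]
check_valve [(0.69, [240, 303], 2539), (0.67, [302, 158], 800)]
strainer_pot [(0.78, [238, 306], 2453), (0.23, [343, 260], 284)]
compressor [(0.63, [215, 140], 2378)]
```

Run:
```python
import cv2
for n in("top","side"):
    i=cv2.imread(f"pics/{n}0.png"); cv2.imwrite(f"pics/{n}0b.png",cv2.resize(i,(800,600),interpolation=cv2.INTER_CUBIC))
```

```text
(no output)
```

View pics/top0b.png

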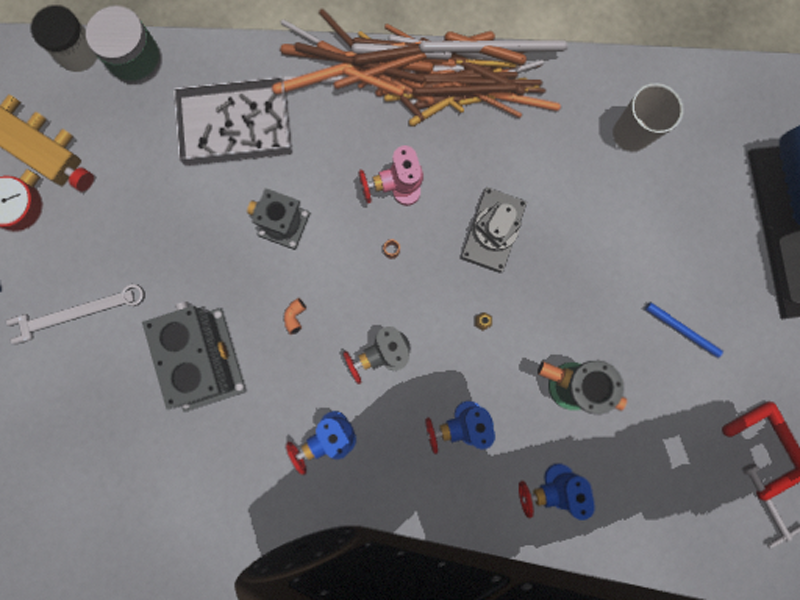

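View pics/side0b.png

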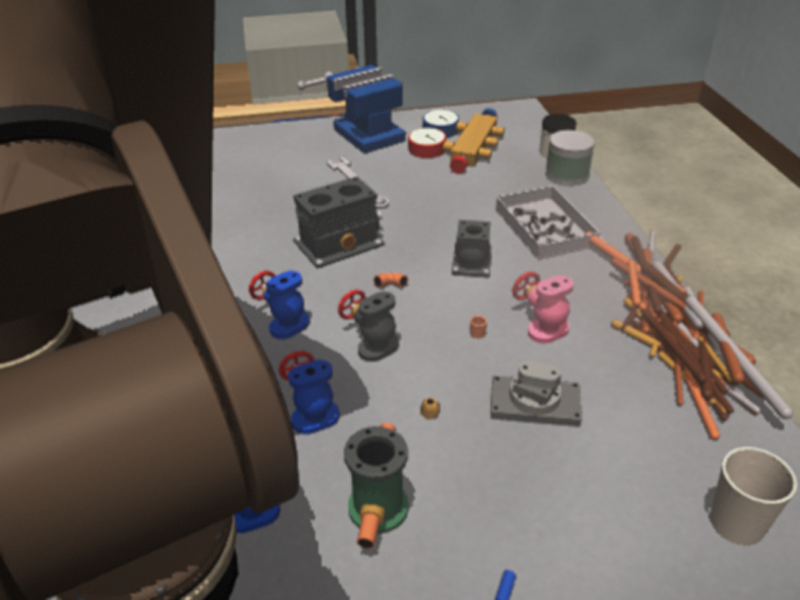

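The top view shows these items (pixels in the enlarged 800x600 picture):
- **Pile:** at (495,230).
- **Check valve:** (278,212).
- **Compressor:** (180,355).
- **Strainer pot:** (598,387).

Stop valve candidates: pink (407,165), dark grey (390,345), blue (335,437), (475,427) and (572,497). The dark cast-iron one at (390,345) fits the description; the others are the blue and pink look-alikes.

```bash
cat > h.py <<'E'
from cell import readout, eyes, env
import cv2, numpy as np
def world(p,uv,z):
    uv=np.array(uv,float).reshape(-1,1,2)
    n=cv2.undistortPoints(uv,p["K"],p["dist"]).reshape(-1,2)
    d=np.c_[n[:,0],-n[:,1],-np.ones(len(n))]@p["extrinsics"][:3,:3].T
    o=p["extrinsics"][:3,3]
    return (o+d*((z-o[2])/d[:,2])[:,None])[:,:2]
E
python3 - <<'E'
from h import *
p=eyes.read_camera("top"); s=0.64
def w(n,pts,z):
    q=world(p,np.array(pts)*s,z); print(n,q.round(0).tolist(),q.mean(0).round(1))
w("oval holes",[(495,232),(510,206)],64)
w("long corners",[(490,188),(526,195),(500,271),(462,260)],16)
w("stop",[(386,336),(401,354)],85)
w("check",[(263,190),(298,196),(292,232),(255,226)],70)
w("strainer",[(598,387)],100)
w("comp",[(143,323),(200,308),(227,393),(169,409)],95)
i=cv2.imread("pics/top0.png"); cv2.imwrite("pics/c1.png",cv2.resize(i[195:250,215:285],(700,550),interpolation=cv2.INTER_CUBIC))
q=eyes.read_camera("wrist"); print(q["K"],q["dist"],q["extrinsics"],readout.state()["eef_pos"])
E
```

```text
oval holes [[620.0, -142.0], [657.0, -163.0]] [ 638.5 -152.4]
long corners [[699.0, -144.0], [690.0, -197.0], [575.0, -159.0], [590.0, -104.0]] [ 638.4 -151. ]
stop [[472.0, 2.0], [449.0, -18.0]] [460.6  -8. ]
check [[666.0, 175.0], [659.0, 127.0], [609.0, 132.0], [615.0, 183.0]] [637.3 154.2]
strainer [[414.0, -267.0]] [ 414.4 -267.4]
comp [[478.0, 311.0], [499.0, 240.0], [393.0, 199.0], [371.0, 270.0]] [435.6 255.2]
[[282.20981204   0.         255.54459189]
 [  0.         282.20981204 194.30698   ]
 [  0.           0.           1.        ]] [-0.06287671  0.          0.          0.          0.        ] [[ 4.32305193e-01  8.64603895e-01  2.56070937e-01  3.42153732e+02]
 [-9.01726816e-01  4.14197305e-01  1.23811718e-01 -5.28148955e+02]
 [ 9.84201440e-04 -2.84430480e-01  9.58696163e-01  3.84686704e+02]
 [ 0.00000000e+00  0.00000000e+00  0.00000000e+00  1.00000000e+00]] [ 270.05109305 -563.66601879  214.65362141]
```

View pics/c1.png

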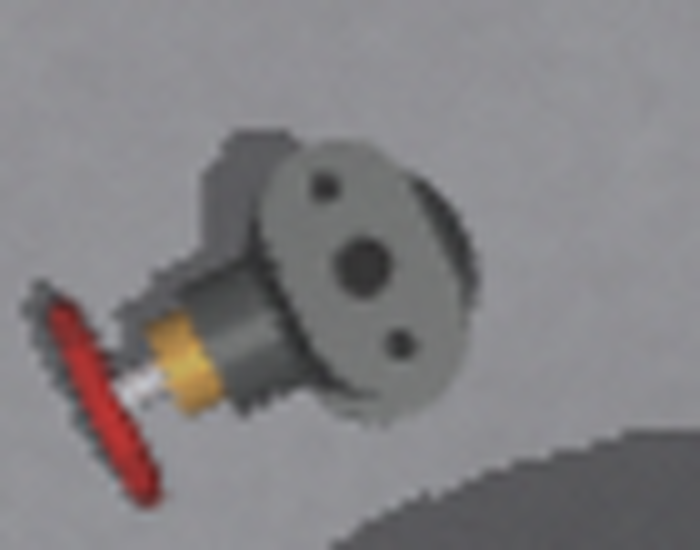

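The crop confirms the dark grey stop valve: bore at (363,266), bolt holes at (325,188) and (402,345), and a red wheel. Next I'll tour the flanges with the wrist camera, starting with the strainer pot.

```bash
cat >> h.py <<'E'
from scipy.spatial.transform import Rotation as R
def go(x,y,z,yaw,cur=None):
    s=readout.state()
    if cur is None: pos,a=s["eef_pos"],s["tcp_rot"]
    else: pos,a=np.array(cur[:3]),[np.pi,0,np.radians(cur[3])]
    A=R.from_euler("xyz",a); B=R.from_euler("xyz",[np.pi,0,np.radians(yaw)])
    print("turn",np.degrees((A.inv()*B).as_rotvec()).round(1),"shift m",(A.inv().apply(np.array([x,y,z])-pos)/1000).round(4))
E
python3 - <<'E'
from h import *
p=eyes.read_camera("top")
q=world(p,[(251.3,221.6),(247.5,213.8),(255.2,229.5)],85); print(q)
c0=(270.075,-563.654,214.661,25.6)
go(414,-267,160,-24,c0)
go(461,-8,145,41,(414,-267,160,-24))
go(436,255,155,21,(461,-8,145,41))
go(637,154,130,-8,(436,255,155,21))
go(638,-152,124,-30,(637,154,130,-8))
E
```

```text
[[458.91466498  -6.95544637]
 [474.38815702   1.16443441]
 [443.31641045 -15.24456672]]
turn [ 0.  -0.  49.6] shift m [ 0.258  -0.2053  0.0547]
turn [  0.   0. -65.] shift m [-0.0624 -0.2557  0.015 ]
turn [ 0. -0. 20.] shift m [ 0.1537 -0.2149 -0.01  ]
turn [ 0. -0. 29.] shift m [0.1515 0.1663 0.025 ]
turn [-0. -0. 22.] shift m [0.0436 0.3029 0.006 ]
```

move_arm([
  [[0,0,10],[0.05,-0.04,0],1],
  [[0,0,20],[0.1,-0.08,0],1],
  [[0,0,30],[0.15,-0.12,0],1],
  [[0,0,40],[0.19,-0.15,0],1],
  [[0,0,40],[0.19,-0.15,0],1],
])

```text
t: 1.68
eef_pos: [377.8, -343.6, 215.1]
tcp_rot: [3.142, -0.0, -0.25]
ft_force: [0.1, 0.0, 0.2]
opening: 1.0
grip_force: 0.0
```

Run:
```python
from h import *
print(readout.state())
go(414,-267,160,-24)
```

```text
{'t': 1.675, 'joints': array([-8.67610969e-01,  3.28575394e-01,  1.83434557e+00,  2.21245433e-04,
        9.78362872e-01,  9.53163683e-01]), 'qvel': array([-6.30201639e-02,  2.24680024e-02, -3.89802302e-02, -1.21648186e-02,
        1.43987782e-04, -1.70716750e-01]), 'tau': array([ 2.59582087e+00, -4.90029430e+01, -2.25635844e+01,  2.67573539e-01,
       -1.15209189e-02,  2.34617114e+00]), 'eef_pos': array([ 377.78006413, -343.64075502,  215.09001053]), 'tcp_rot': array([ 3.14156348e+00, -3.58069244e-04, -2.50101832e-01]), 'ft_force': array([0.05403023, 0.01307588, 0.18299762]), 'moment': array([0.00698993, 0.08422521, 0.04067709]), 'grip_force': 0.0, 'opening': 0.9997094589112823}
turn [-0.  -0.   9.7] shift m [ 0.0161 -0.0832  0.0551]
```

move_arm([
  [[0,0,9.7],[0.0161,-0.0832,0.0551],1],
  [[0,0,9.7],[0.0161,-0.0832,0.0551],1],
  [[0,0,9.7],[0.0161,-0.0832,0.0551],1],
  [[0,0,9.7],[0.0161,-0.0832,0.0551],1],
])

```text
t: 2.17
eef_pos: [413.0, -271.0, 160.0]
tcp_rot: [3.141, -0.001, -0.42]
ft_force: [0.1, 0.6, -0.0]
opening: 1.003
grip_force: 0.0
```

```bash
cat >> h.py <<'E'
def look(n,tag):
    p=eyes.read_camera("wrist"); cv2.imwrite(f"pics/{tag}.png",p["img"][...,::-1])
    s=readout.state(); np.savez(f"{tag}.npz",K=p["K"],dist=p["dist"],extrinsics=p["extrinsics"],img=p["img"],pos=s["eef_pos"],rot=s["tcp_rot"])
    print(tag,s["eef_pos"].round(2),np.degrees(s["tcp_rot"]).round(2),"t",s["t"])
    for d in eyes.cut_out(p,n)[:2]: print(round(d["score"],2),d["uv"],d["mask"].sum())
E
python3 - <<'E'
from h import *
look("strainer_pot","w_str")
go(461,-8,145,28)
E
```

```text
w_str [ 412.93 -271.13  160.15] [ 1.7997e+02 -8.0000e-02 -2.4100e+01] t 2.225
0.88 [248.4, 196.4] 6308
turn [  0.1  -0.1 -52.1] shift m [-0.0637 -0.2598  0.0149]
```

View pics/w_str.png

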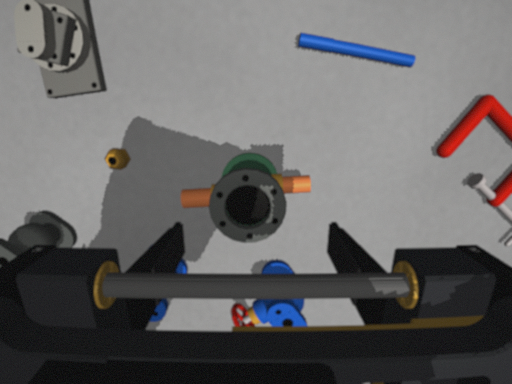

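The wrist view shows the strainer flange centred at (248,205) between the fingers. On to the stop valve.

```bash
cat > fit.py <<'E'
import numpy as np, cv2, sys
from scipy.optimize import minimize
from scipy.ndimage import map_coordinates, gaussian_filter
t=np.linspace(0,2*np.pi,120,endpoint=False)
def circ(r,cx=0,cy=0): return np.c_[cx+r*np.cos(t),cy+r*np.sin(t)]
def rect(a,b):
    u=np.linspace(-1,1,40); o=np.ones(40)
    return np.r_[np.c_[a/2*u,b/2*o],np.c_[a/2*u,-b/2*o],np.c_[a/2*o,b/2*u],np.c_[-a/2*o,b/2*u]]
def oval(l,w):  # straight flats of length l-w
    h=(l-w)/2; c=np.cos(t); u=np.linspace(-h,h,30)
    return np.r_[circ(w/2)+np.c_[np.sign(c)*h,0*c],np.c_[u,u*0+w/2],np.c_[u,u*0-w/2]]
SH={"str":([circ(34),circ(20)],100),"stop":([oval(54,32),circ(6)],85),"chk":([rect(50,50),circ(12.5)],70),
"comp":([rect(116,68)],95),"oval":([oval(50,28)],64),"sq":([rect(46,46)],48),"rnd":([circ(32)],32),"long":([rect(112,64)],16)}
def proj(p,X):
    E=np.linalg.inv(p["extrinsics"]); F=np.diag([1,-1,-1])
    Rm=F@E[:3,:3]; tv=F@E[:3,3]
    return cv2.projectPoints(X.astype(float),cv2.Rodrigues(Rm)[0],tv,p["K"],p["dist"])[0].reshape(-1,2)
def fit(p,shape,x,y,yaw,fixyaw=False,z=None,span=8):
    cs,z0=SH[shape]; z=z0 if z is None else z
    g=cv2.cvtColor(p["img"],cv2.COLOR_RGB2GRAY).astype(float)
    def sc(v,s):
        c,sn=np.cos(np.radians(v[2])),np.sin(np.radians(v[2])); tot=0
        for C in cs:
            q=[]
            for k in (0.97,1.03) if False else (-1,1):
                n=C/np.linalg.norm(C,axis=1)[:,None]; D=C+k*1.0*n
                W=np.c_[v[0]+c*D[:,0]-sn*D[:,1],v[1]+sn*D[:,0]+c*D[:,1],np.full(len(D),z)]
                uv=proj(p,W); q.append(map_coordinates(s,[uv[:,1],uv[:,0]],order=1,mode="nearest"))
            tot+=np.mean(np.minimum(np.abs(q[0]-q[1]),40))
        return -tot/len(cs)
    s1,s2=gaussian_filter(g,1.5),gaussian_filter(g,.6)
    ya=[yaw] if fixyaw else yaw+np.arange(-12,13,3)
    b=min(((x+i,y+j,a) for i in np.arange(-span,span+1,2) for j in np.arange(-span,span+1,2) for a in ya),key=lambda v:sc(v,s1))
    b0=np.array(b)
    f=(lambda v:sc([v[0],v[1],yaw],s2)) if fixyaw else (lambda v:sc(v,s2))
    m=3 if not fixyaw else 2
    r=minimize(f,b0[:m],method="Nelder-Mead",options=dict(initial_simplex=np.vstack([b0[:m],b0[:m]+np.diag([1.5,1.5,3][:m])]),xatol=.02,fatol=1e-3))
    v=list(r.x)+([yaw] if fixyaw else []); 
    im=p["img"][...,::-1].copy(); c,sn=np.cos(np.radians(v[2])),np.sin(np.radians(v[2]))
    for C in cs:
        W=np.c_[v[0]+c*C[:,0]-sn*C[:,1],v[1]+sn*C[:,0]+c*C[:,1],np.full(len(C),z)]
        for u in proj(p,W): im[int(round(u[1])),int(round(u[0]))]=(0,255,0)
    u=proj(p,np.array([[v[0],v[1],z]]))[0].astype(int)
    A=im[max(0,u[1]-75):u[1]+75,max(0,u[0]-90):u[0]+90]
    # offset in tool frame
    d=np.array(v[:2])-p["pos"][:2]; a=p["rot"][2]; ex=np.array([np.cos(a),np.sin(a)]); ey=np.array([np.sin(a),-np.cos(a)])
    print(shape,np.round(v,2),"score",round(-r.fun,1),"tool offset x,y",round(d@ex,2),round(d@ey,2),"rel yaw",round(v[2]-np.degrees(a),2))
    return v,cv2.resize(A,(360,300),interpolation=cv2.INTER_NEAREST)
E
python3 - <<'E'
from fit import *
p=np.load("w_str.npz"); fit(p,"str",414,-267,-24,True)
E
```

```text
str [ 416.11 -264.36  -24.  ] score 27.7 tool offset x,y 0.14 -7.48 rel yaw 0.1
```

move_arm([
  [[0,0,-10],[-0.013,-0.052,0],1],
  [[0,0,-20],[-0.026,-0.104,0],1],
  [[0,0,-30],[-0.038,-0.156,0],1],
  [[0,0,-41],[-0.051,-0.208,0],1],
  [[0,0,-52.1],[-0.0637,-0.2598,0.0149],1],
])

```text
t: 2.9
eef_pos: [462.1, -6.0, 145.8]
tcp_rot: [3.139, -0.003, 0.483]
ft_force: [0.3, -0.1, -1.2]
opening: 1.0
grip_force: 0.0
```

move_arm([
  [[0,0,0],[0,0,0],1],
  [[0,0,0],[0,0,0],1],
])

```text
t: 3.15
eef_pos: [461.2, -7.4, 145.0]
tcp_rot: [3.141, -0.001, 0.476]
ft_force: [-0.3, -0.1, -0.5]
opening: 0.998
grip_force: 0.0
```

Run:
```python
from h import *
from fit import fit
look("stop_valve","w_stop")
v,A=fit(np.load("w_stop.npz"),"stop",460,-7,28)
go(436,255,155,21)
```

```text
w_stop [461.17  -7.81 145.08] [ 1.7996e+02 -4.0000e-02  2.7240e+01] t 3.2
0.85 [136.8, 243.4] 1324
0.83 [373.0, 5.4] 255
stop [460.27  -4.24  27.25] score 27.4 tool offset x,y 0.84 -3.58 rel yaw 0.01
turn [ 0.  -0.   6.2] shift m [ 0.098  -0.2453 -0.0101]
```

move_arm([
  [[0,0,2],[0.02,-0.05,-0.0101],1],
  [[0,0,4],[0.04,-0.1,-0.0101],1],
  [[0,0,6.2],[0.06,-0.15,-0.0101],1],
  [[0,0,6.2],[0.08,-0.2,-0.0101],1],
  [[0,0,6.2],[0.098,-0.2453,-0.0101],1],
])

```text
t: 3.88
eef_pos: [435.6, 256.9, 155.2]
tcp_rot: [3.141, -0.001, 0.367]
ft_force: [1.2, 0.0, -0.8]
opening: 1.0
grip_force: 0.0
```

move_arm([
  [[0,0,0],[0,0,0],1],
  [[0,0,0],[0,0,0],1],
])

```text
t: 4.12
eef_pos: [435.4, 255.2, 154.8]
tcp_rot: [3.141, 0.0, 0.368]
ft_force: [0.2, -0.5, 0.4]
opening: 0.998
grip_force: 0.0
```

Run:
```python
from h import *
from fit import fit
look("compressor","w_comp")
v,A=fit(np.load("w_comp.npz"),"comp",436,255,21)
go(637,154,130,-8)
```

```text
w_comp [435.5  254.93 154.81] [179.99   0.    21.06] t 4.175
0.81 [249.7, 187.1] 11638
comp [426.38 259.59  19.86] score 21.9 tool offset x,y -6.84 -7.62 rel yaw -1.2
turn [ 0. -0. 29.] shift m [0.1518 0.1665 0.0249]
```

move_arm([
  [[0,0,7],[0.036,0.04,0],1],
  [[0,0,14],[0.072,0.08,0],1],
  [[0,0,21],[0.11,0.12,0],1],
  [[0,0,29],[0.1518,0.1665,0.0249],1],
  [[0,0,29],[0.1518,0.1665,0.0249],1],
])

```text
t: 4.85
eef_pos: [638.7, 152.0, 127.7]
tcp_rot: [3.141, 0.002, -0.143]
ft_force: [-1.2, -0.4, 1.1]
opening: 0.996
grip_force: 0.0
```

move_arm([
  [[0,0,0],[0,0,0],1],
  [[0,0,0],[0,0,0],1],
])

```text
t: 5.1
eef_pos: [636.1, 156.1, 130.6]
tcp_rot: [-3.141, -0.0, -0.136]
ft_force: [0.9, 0.0, 0.7]
opening: 1.002
grip_force: 0.0
```

Run:
```python
from h import *
from fit import fit
look("check_valve","w_chk")
L=np.load
A=[fit(L("w_str.npz"),"str",414,-267,-24,True)[1],fit(L("w_stop.npz"),"stop",460,-7,28)[1],fit(L("w_comp.npz"),"comp",436,255,21)[1],fit(L("w_chk.npz"),"chk",637,154,-8)[1]]
A=[cv2.resize(a,(400,300)) for a in A]
cv2.imwrite("pics/mos1.png",np.vstack([np.hstack(A[:2]),np.hstack(A[2:])]))
go(638,-152,124,-30)
```

```text
w_chk [636.13 156.35 130.71] [-1.7999e+02 -4.0000e-02 -7.7600e+00] t 5.15
0.71 [249.8, 193.9] 4684
str [ 416.11 -264.36  -24.  ] score 27.7 tool offset x,y 0.14 -7.48 rel yaw 0.1
stop [460.27  -4.24  27.25] score 27.4 tool offset x,y 0.84 -3.58 rel yaw 0.01
comp [426.38 259.59  19.86] score 21.9 tool offset x,y -6.84 -7.62 rel yaw -1.2
chk [638.96 159.11 -17.72] score 23.9 tool offset x,y 2.43 -3.11 rel yaw -9.97
turn [-0.  -0.  22.3] shift m [0.0434 0.3055 0.0067]
```

View pics/mos1.png

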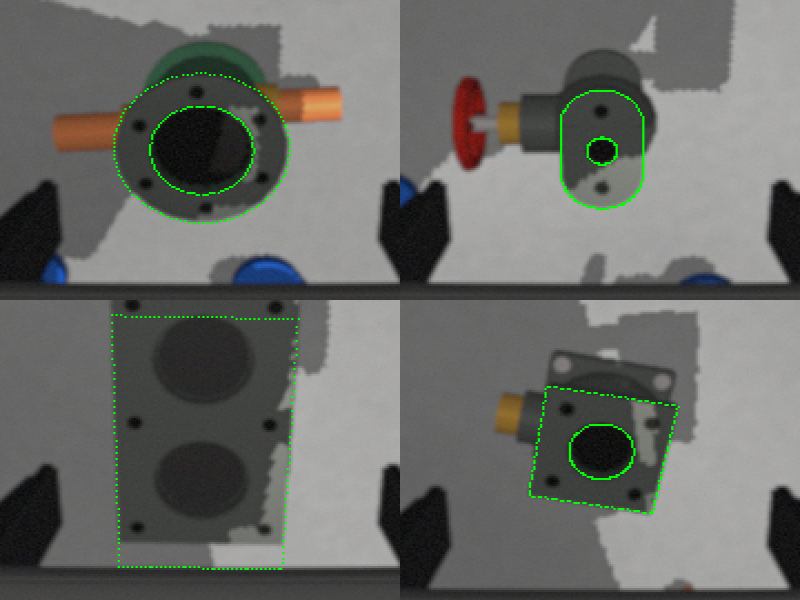

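Outlines fit on the strainer, stop valve and check valve. The compressor rectangle is too low by about 20 px in the mosaic, so I'll refit with the bores, and also get the strainer's bolt-hole phase.

Run:
```python
from h import *
import fit as F
p=dict(np.load("w_comp.npz"))
best=None
for s in (21,23,25,27,29):
    F.SH["comp"]=([F.rect(116,68),F.circ(18,s,0),F.circ(18,-s,0)],95)
    print(s,end=" "); v,A=F.fit(p,"comp",436,255,21,span=12)
p=dict(np.load("w_str.npz"))
u=F.proj(p,np.array([[416.11,-264.36,100]]))[0].astype(int); o=np.array([u[0]-90,u[1]-75])
h=np.array([(197,92),(260,119),(262,178),(205,208),(146,183),(139,126)])/[400/180,2]+o
w=world(p,h,100)-[416.11,-264.36]
print(np.hypot(*w.T).round(1),np.degrees(np.arctan2(w[:,1],w[:,0])).round(1), (np.degrees(np.arctan2(w[:,1],w[:,0]))%60).round(1))
st=world(p,np.array([(85,131),(310,103)])/[400/180,2]+o,60); d=st[0]-st[1]; print("stub y-axis yaw",np.degrees(np.arctan2(d[1],d[0]))-90)
```

```text
21 comp [433.56 243.61  21.53] score 8.9 tool offset x,y -5.88 9.87 rel yaw 0.47
23 comp [432.01 243.53  19.67] score 8.6 tool offset x,y -7.35 9.38 rel yaw -1.39
25 comp [438.06 263.89  19.91] score 10.2 tool offset x,y 5.6 -7.44 rel yaw -1.15
27 comp [438.52 264.13  19.81] score 13.4 tool offset x,y 6.12 -7.5 rel yaw -1.25
29 comp [438.25 264.02  19.83] score 11.4 tool offset x,y 5.83 -7.5 rel yaw -1.23
[25.8 26.7 27.2 27.1 26.5 26. ] [ -21.3  -82.3 -142.1  159.   100.7   41.1] [38.7 37.7 37.9 39.  40.7 41.1]
stub y-axis yaw -15.90286388796794
```

move_arm([
  [[0,0,6],[0.008,0.06,0],1],
  [[0,0,12],[0.016,0.12,0],1],
  [[0,0,18],[0.026,0.18,0],1],
  [[0,0,22],[0.036,0.24,0.0],1],
  [[0,0,22],[0.0434,0.3,0.0067],1],
])

```text
t: 5.82
eef_pos: [639.1, -148.5, 124.3]
tcp_rot: [-3.141, -0.002, -0.52]
ft_force: [1.2, 0.1, -0.6]
opening: 0.999
grip_force: 0.0
```

move_arm([
  [[0,0,0],[0,0.003,0],1],
  [[0,0,0],[0,0.003,0],1],
])

```text
t: 6.08
eef_pos: [637.2, -149.2, 123.6]
tcp_rot: [-3.141, -0.0, -0.52]
ft_force: [0.5, 1.5, 0.8]
opening: 1.001
grip_force: 0.0
```

Run:
```python
from h import *
from fit import fit
look("blank_oval","w_pile")
p=np.load("w_pile.npz")
A=[fit(p,"oval",638,-152,-30)[1],fit(p,"sq",638,-152,-30,span=10)[1],fit(p,"rnd",638,-152,-30,True,span=10)[1],fit(p,"long",638,-151,-19,span=10)[1]]
A=[cv2.resize(a,(400,300)) for a in A]
cv2.imwrite("pics/mos2.png",np.vstack([np.hstack(A[:2]),np.hstack(A[2:])]))
```

```text
w_pile [ 637.43 -148.5   123.63] [-1.7999e+02 -2.0000e-02 -2.9750e+01] t 6.125
0.93 [256.8, 204.7] 1635
oval [ 638.17 -149.35  -26.68] score 25.6 tool offset x,y 1.06 0.37 rel yaw 3.07
sq [ 631.72 -156.7   -30.83] score 19.2 tool offset x,y -0.89 9.95 rel yaw -1.08
rnd [ 631.99 -150.74  -30.  ] score 13.5 tool offset x,y -3.61 4.64 rel yaw -0.25
long [ 640.22 -148.71  -18.3 ] score 18.5 tool offset x,y 2.53 -1.21 rel yaw 11.45
```

View pics/mos2.png

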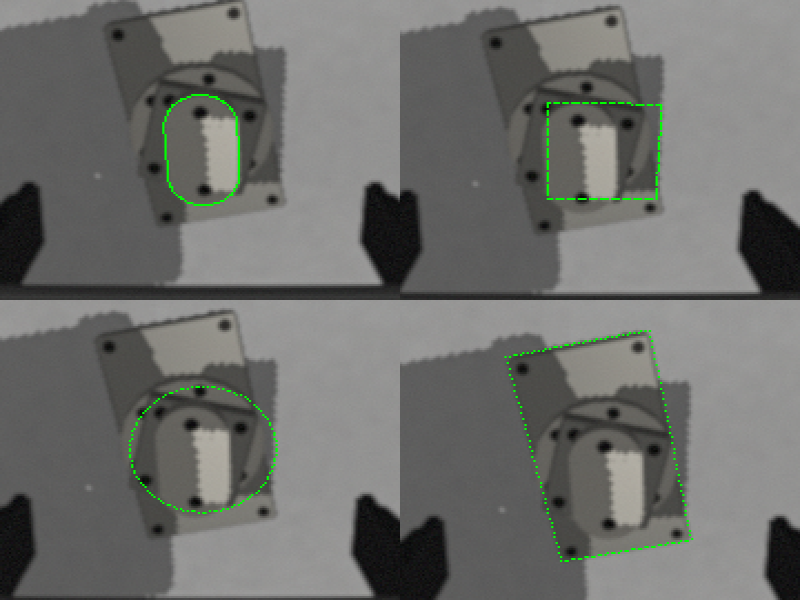

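Run:
```python
from h import *
go(638.2,-149.3,50.5,-27)
```

```text
turn [-0.  -0.  -2.7] shift m [0.001  0.0007 0.0731]
```

move_arm([
  [[0,0,-2.7],[0.001,0.0007,0.04],0.1],
  [[0,0,-2.7],[0.001,0.0007,0.06],0.1],
  [[0,0,-2.7],[0.001,0.0007,0.0725],0.1],
  [[0,0,-2.7],[0.001,0.0007,0.0725],0.1],
  [[0,0,-2.7],[0.001,0.0007,0.0725],0.1],
])

```text
t: 6.8
eef_pos: [638.5, -150.6, 51.6]
tcp_rot: [-3.141, -0.001, -0.473]
ft_force: [0.3, -0.4, 0.3]
opening: 0.566
grip_force: 0.0
```

move_arm([
  [[0,0,0],[0,0,0],-1],
  [[0,0,0],[0,0,0],-1],
  [[0,0,0],[0,0,0],-1],
  [[0,0,0],[0,0,0],-1],
  [[0,0,0],[0,0,0],-1],
])

```text
t: 7.42
eef_pos: [638.0, -151.0, 50.9]
tcp_rot: [3.142, -0.0, -0.473]
ft_force: [-1.0, 0.5, 3.0]
opening: 0.294
grip_force: 30.0
```

Gripped at 28 mm, which matches the oval. Lifting it and looking at the plate in hand.

move_arm([
  [[0,0,0],[0,0,-0.02],-1],
  [[0,0,0],[0,0,-0.06],-1],
  [[0,0,0],[0,0,-0.1],-1],
  [[0,0,0],[0,0,-0.1],-1],
])

```text
t: 7.92
eef_pos: [639.3, -151.3, 155.0]
tcp_rot: [-3.141, -0.006, -0.473]
ft_force: [-0.2, 0.4, -0.6]
opening: 0.29
grip_force: 30.0
```

```bash
cat >> fit.py <<'E'
def held(tag,shape,zoff,yawrel=0,**k):
    p=np.load(f"{tag}.npz"); a=np.degrees(p["rot"][2])
    return fit(p,shape,p["pos"][0],p["pos"][1],a+yawrel,z=p["pos"][2]+zoff,**k)
E
python3 - <<'E'
from h import *
from fit import *
look("blank_oval","h_oval")
A=[held("h_oval","oval",13.5)[1],fit(np.load("h_oval.npz"),"sq",640,-152,-26,span=8)[1]]
cv2.imwrite("pics/mos3.png",np.hstack([cv2.resize(a,(400,300)) for a in A]))
go(460.3,-4.2,150,27.25)
E
```

```text
h_oval [ 638.41 -150.98  152.79] [-179.98   -0.18  -27.11] t 7.975
0.57 [257.3, 240.9] 3016
oval [ 638.19 -150.26  -27.51] score 29.2 tool offset x,y -0.52 -0.54 rel yaw -0.4
sq [ 641.1  -157.97  -24.12] score 15.5 tool offset x,y 5.58 4.99 rel yaw 3.0
turn [  0.   -0.  -54.4] shift m [-0.2249 -0.0496  0.0011]
```

View pics/mos3.png

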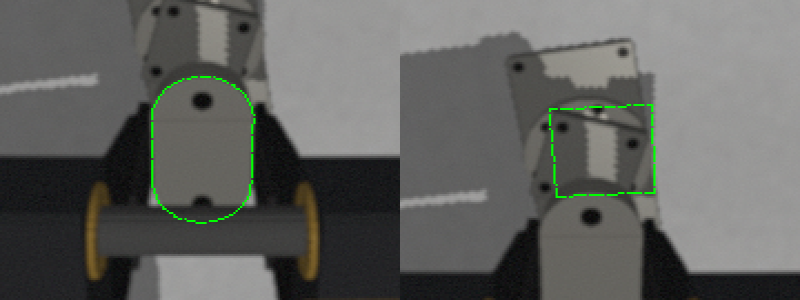

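move_arm([
  [[0,0,-10],[-0.045,-0.01,0],-1],
  [[0,0,-20],[-0.09,-0.02,0],-1],
  [[0,0,-30],[-0.135,-0.03,0],-1],
  [[0,0,-40],[-0.18,-0.04,0],-1],
  [[0,0,-50],[-0.2249,-0.05,0.001],-1],
])

```text
t: 8.65
eef_pos: [458.8, -3.0, 148.8]
tcp_rot: [-3.141, 0.002, 0.405]
ft_force: [0.2, -0.3, -0.4]
opening: 0.288
grip_force: 30.0
```

move_arm([
  [[0,0,-4.7],[0,0,0],-1],
  [[0,0,-4.7],[0,0,0],-1],
  [[0,0,-4.7],[0,0,0],-1],
])

```text
t: 9.02
eef_pos: [460.7, -4.0, 149.2]
tcp_rot: [-3.141, 0.001, 0.479]
ft_force: [-0.3, -0.4, -0.9]
opening: 0.291
grip_force: 30.0
```

Run:
```python
from h import *
print(readout.state()["eef_pos"])
go(461.0,-4.5,93,27.65)
```

```text
[460.66129555  -4.04498726 149.20367757]
turn [-0.   0.  -0.2] shift m [0.0001 0.0006 0.0562]
```

move_arm([
  [[0,0,-0.2],[0.0001,0.0006,0.03],-1],
  [[0,0,-0.2],[0.0001,0.0006,0.05],-1],
  [[0,0,-0.2],[0.0001,0.0006,0.0562],-1],
  [[0,0,-0.2],[0.0001,0.0006,0.0562],-1],
  [[0,0,-0.2],[0.0001,0.0006,0.0562],-1],
])

```text
t: 9.65
eef_pos: [461.3, -4.5, 94.0]
tcp_rot: [3.141, -0.001, 0.485]
ft_force: [-1.4, 1.1, -0.5]
opening: 0.292
grip_force: 30.0
```

Run:
```python
from h import *
print(readout.state()["eef_pos"])
go(461.0,-4.5,88.5,27.65)
```

```text
[461.32689212  -4.45798876  93.99894744]
turn [ 0.  -0.   0.1] shift m [-0.0003 -0.0001  0.0055]
```

move_arm([
  [[0,0,0],[0,0,0.003],-1],
  [[0,0,0],[0,0,0.0045],-1],
  [[0,0,0],[0,0,0.0055],-1],
  [[0,0,0],[0,0,0.0055],-1],
])

```text
t: 10.15
eef_pos: [460.9, -4.3, 87.9]
tcp_rot: [3.142, 0.0, 0.485]
ft_force: [0.1, -0.1, -0.6]
opening: 0.29
grip_force: 30.0
```

move_arm([
  [[0,0,0],[0,0,0.0004],-1],
  [[0,0,0],[0,0,0.0008],-1],
  [[0,0,0],[0,0,0.0008],-1],
])

```text
t: 10.52
eef_pos: [461.0, -4.3, 87.8]
tcp_rot: [3.141, -0.0, 0.485]
ft_force: [-3.4, -0.3, 11.8]
opening: 0.289
grip_force: 30.0
```

Contact at 12 N. Releasing gently, then retreating up and looking.

move_arm([
  [[0,0,0],[0,0,-0.0003],-0.2],
  [[0,0,0],[0,0,-0.0003],-0.1],
  [[0,0,0],[0,0,-0.0003],0],
  [[0,0,0],[0,0,-0.0003],0.2],
  [[0,0,0],[0,0,-0.0003],0.4],
])

```text
t: 11.15
eef_pos: [461.0, -4.3, 87.4]
tcp_rot: [3.142, 0.0, 0.485]
ft_force: [-0.3, -0.4, 0.5]
opening: 0.652
grip_force: 0.0
```

move_arm([
  [[0,0,0],[0,0,-0.03],1],
  [[0,0,0],[0,0,-0.06],1],
  [[0,0,0],[0,0,-0.073],1],
  [[0,0,0],[0,0,-0.073],1],
  [[0,0,0],[0,0,-0.073],1],
])

```text
t: 11.78
eef_pos: [460.5, -4.3, 159.5]
tcp_rot: [-3.141, 0.001, 0.485]
ft_force: [-0.2, -0.5, 0.2]
opening: 0.996
grip_force: 0.0
```

Run:
```python
from h import *
from fit import *
look("blank_oval","v_oval")
p=np.load("v_oval.npz")
v,A=fit(p,"oval",460.5,-4.3,27.3,z=101)
cv2.imwrite("pics/v_oval_c.png",A)
go(638,-150,108+10,-27)
```

```text
v_oval [460.53  -4.29 159.46] [-1.7995e+02  8.0000e-02  2.7780e+01] t 11.825
0.58 [256.0, 206.5] 1719
oval [460.38  -3.66  27.71] score 26.8 tool offset x,y 0.16 -0.62 rel yaw -0.08
turn [-0.   0.1 54.8] shift m [0.0891 0.2116 0.0412]
```

View pics/v_oval_c.png

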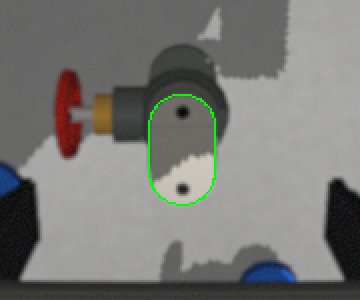

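The oval sits centred on the flange, within 0.6 mm and 0.5 deg. Next, the square plate.

Run:
```python
from h import *
go(638,-150,108,48)
```

```text
turn [ -0.1   0.1 -20.2] shift m [0.0891 0.2116 0.0512]
```

move_arm([
  [[0,0,-7],[0.022,0.052,0],1],
  [[0,0,-14],[0.044,0.104,0],1],
  [[0,0,-20.2],[0.067,0.159,0],1],
  [[0,0,-20.2],[0.0891,0.2116,0.03],1],
  [[0,0,-20.2],[0.0891,0.2116,0.0512],1],
])

```text
t: 12.5
eef_pos: [639.8, -152.3, 106.3]
tcp_rot: [-3.141, 0.001, 0.836]
ft_force: [-1.5, 0.2, -1.4]
opening: 1.0
grip_force: 0.0
```

move_arm([
  [[0,0,0],[0,0,0],1],
  [[0,0,0],[0,0,0],1],
  [[0,0,0],[0,0,0],1],
])

```text
t: 12.88
eef_pos: [638.6, -149.7, 110.5]
tcp_rot: [3.14, -0.001, 0.838]
ft_force: [-0.1, 0.5, 0.1]
opening: 0.999
grip_force: 0.0
```

Run:
```python
from h import *
from fit import *
look("blank_square","w_sq")
p=np.load("w_sq.npz")
A=[fit(p,"sq",638,-150,48,span=8)[1],fit(p,"rnd",638,-150,48,True,span=10)[1]]
cv2.imwrite("pics/mos4.png",np.hstack([cv2.resize(a,(400,300)) for a in A]))
```

```text
w_sq [ 638.63 -149.73  110.45] [ 1.7991e+02 -3.0000e-02  4.8020e+01] t 12.925
0.86 [253.2, 202.7] 2781
sq [ 639.68 -145.87   47.92] score 20.3 tool offset x,y 3.58 -1.8 rel yaw -0.09
rnd [ 637.06 -148.39   48.  ] score 18.4 tool offset x,y -0.04 -2.06 rel yaw -0.02
```

View pics/mos4.png

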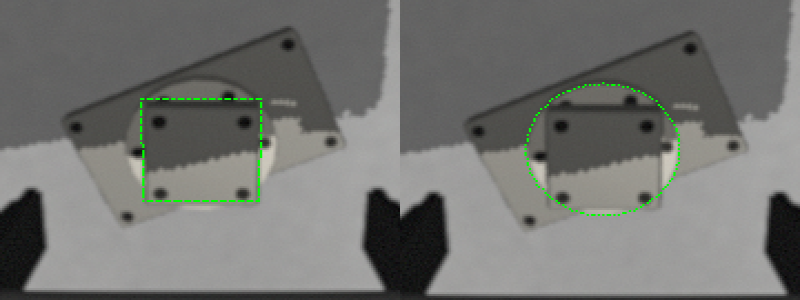

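Square plate at yaw 48. The fit sits about 8 mosaic px above the hole pattern's centre, so I'll correct the tool x offset to about 0.3 mm. Descending.

Run:
```python
from h import *
go(637.5,-148.3,34.7,48)
```

```text
turn [ 0.1 -0.   0. ] shift m [ 0.0003 -0.0019  0.0756]
```

move_arm([
  [[0,0,0],[0.0003,-0.0019,0.04],0.3],
  [[0,0,0],[0.0003,-0.0019,0.06],0.3],
  [[0,0,0],[0.0003,-0.0019,0.066],0.3],
  [[0,0,0],[0.0003,-0.0019,0.066],0.3],
  [[0,0,0],[0.0003,-0.0019,0.066],0.3],
])

```text
t: 13.6
eef_pos: [637.7, -148.7, 44.3]
tcp_rot: [3.14, -0.001, 0.837]
ft_force: [0.3, -0.9, -0.1]
opening: 0.653
grip_force: 0.0
```

Run:
```python
from h import *
print(readout.state()["eef_pos"])
go(637.5,-148.3,34.7,48)
```

```text
[ 637.72256868 -148.72589032   44.25607501]
turn [ 0.1 -0.  -0. ] shift m [ 0.0002 -0.0005  0.0096]
```

move_arm([
  [[0,0,0],[0.0002,-0.0005,0.006],0.3],
  [[0,0,0],[0.0002,-0.0005,0.0092],0.3],
  [[0,0,0],[0.0002,-0.0005,0.0092],0.3],
])

```text
t: 13.98
eef_pos: [636.8, -148.0, 33.7]
tcp_rot: [-3.141, 0.0, 0.837]
ft_force: [-0.5, 0.4, 0.2]
opening: 0.649
grip_force: 0.0
```

move_arm([
  [[0,0,0],[0,0,0],-1],
  [[0,0,0],[0,0,0],-1],
  [[0,0,0],[0,0,0],-1],
  [[0,0,0],[0,0,0],-1],
])

```text
t: 14.48
eef_pos: [637.0, -148.1, 34.1]
tcp_rot: [3.141, -0.0, 0.837]
ft_force: [0.5, 0.4, 1.3]
opening: 0.48
grip_force: 30.0
```

move_arm([
  [[0,0,0],[0,0,-0.02],-1],
  [[0,0,0],[0,0,-0.06],-1],
  [[0,0,0],[0,0,-0.1],-1],
  [[0,0,0],[0,0,-0.1],-1],
  [[0,0,0],[0,0,-0.1],-1],
])

```text
t: 15.1
eef_pos: [636.7, -147.9, 134.3]
tcp_rot: [3.142, 0.0, 0.838]
ft_force: [-0.4, -0.1, -1.7]
opening: 0.482
grip_force: 30.0
```

Run:
```python
from h import *
from fit import *
look("blank_square","h_sq")
A=[held("h_sq","sq",13.3)[1],fit(np.load("h_sq.npz"),"rnd",637.5,-148.3,48,True,span=8)[1]]
cv2.imwrite("pics/mos5.png",np.hstack([cv2.resize(a,(400,300)) for a in A]))
go(639,159,140,72.3)
```

```text
h_sq [ 636.46 -147.87  133.57] [-1.7994e+02  3.0000e-02  4.7980e+01] t 15.15
0.58 [252.7, 239.4] 4947
sq [ 638.98 -144.31   47.92] score 33.3 tool offset x,y 4.34 -0.52 rel yaw -0.06
rnd [ 647.09 -143.61   48.  ] score 11.3 tool offset x,y 10.28 5.04 rel yaw 0.02
turn [ -0.1   0.  -24.3] shift m [ 0.2297 -0.2035 -0.0067]
```

View pics/mos5.png

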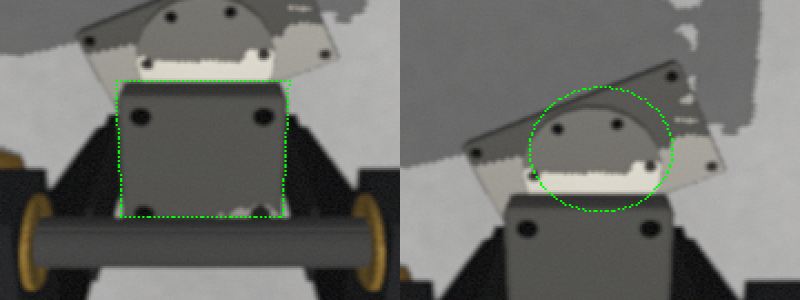

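The in-hand fit latched onto the lower side edge of the square. Its true top edge is 14 mosaic px lower, so the offset is about 0.1 mm. Refining that locally while I travel to the check valve.

move_arm([
  [[0,0,-6],[0.045,-0.04,0],-1],
  [[0,0,-12],[0.09,-0.08,0],-1],
  [[0,0,-18],[0.135,-0.12,0],-1],
  [[0,0,-24.3],[0.18,-0.16,0],-1],
  [[0,0,-24.3],[0.2245,-0.2,-0.0067],-1],
])

```text
t: 15.82
eef_pos: [637.8, 154.5, 139.2]
tcp_rot: [-3.139, 0.001, 1.263]
ft_force: [0.9, -1.1, -1.3]
opening: 0.479
grip_force: 30.0
```

move_arm([
  [[0,0,0],[0,0,0],-1],
  [[0,0,0],[0,0,0],-1],
  [[0,0,0],[0,0,0],-1],
])

```text
t: 16.2
eef_pos: [638.6, 151.3, 140.2]
tcp_rot: [-3.141, 0.001, 1.26]
ft_force: [-0.1, 0.3, -0.1]
opening: 0.484
grip_force: 30.0
```

Run:
```python
from h import *
from fit import *
held("h_sq","sq",13.9,span=2)
print(readout.state()["eef_pos"])
go(639.0,158.7,78,72.3)
```

```text
sq [ 639.24 -144.39   47.38] score 33.0 tool offset x,y 4.44 -0.27 rel yaw -0.6
[638.5966821  151.34278329 140.15710626]
turn [-0.   0.  -0.1] shift m [ 0.0072 -0.0018  0.0622]
```

Run:
```python
from h import *
from fit import proj
p=dict(np.load("h_sq.npz")); z=p["pos"][2]+13.9
a=p["rot"][2]; ex=np.array([np.cos(a),np.sin(a)]); ey=np.array([np.sin(a),-np.cos(a)])
g=cv2.cvtColor(p["img"],cv2.COLOR_RGB2GRAY)
for s in np.arange(18,32,1.0):
    W=np.array([np.r_[p["pos"][:2]+ex*s+ey*k,z] for k in np.arange(-15,16)])
    u=proj(p,W).round().astype(int); print(s,g[u[:,1],u[:,0]].mean().round(1),end=" | ")
```

```text
18.0 79.9 | 19.0 82.6 | 20.0 84.0 | 21.0 84.3 | 22.0 79.0 | 23.0 61.3 | 24.0 54.1 | 25.0 50.5 | 26.0 47.9 | 27.0 99.3 | 28.0 201.7 | 29.0 214.0 | 30.0 214.0 | 31.0 213.3 |
```

move_arm([
  [[0,0,-0.1],[0.0072,-0.001,0.03],-1],
  [[0,0,-0.1],[0.0072,-0.001,0.05],-1],
  [[0,0,-0.1],[0.0072,-0.001,0.061],-1],
  [[0,0,-0.1],[0.0072,-0.001,0.061],-1],
  [[0,0,-0.1],[0.0072,-0.001,0.061],-1],
])

```text
t: 16.82
eef_pos: [640.3, 159.5, 80.5]
tcp_rot: [3.141, -0.0, 1.263]
ft_force: [0.6, 0.1, -0.7]
opening: 0.48
grip_force: 30.0
```

Run:
```python
from h import *
print(readout.state()["eef_pos"])
go(639.0,158.7,72.5,72.3)
```

```text
[640.3319664  159.47998755  80.51102617]
turn [ 0.1 -0.   0.1] shift m [-0.0012 -0.001   0.008 ]
```

move_arm([
  [[0,0,0.1],[-0.0009,-0.001,0.003],-1],
  [[0,0,0.1],[-0.0009,-0.001,0.005],-1],
  [[0,0,0.1],[-0.0009,-0.001,0.007],-1],
  [[0,0,0.1],[-0.0009,-0.001,0.007],-1],
])

```text
t: 17.32
eef_pos: [638.6, 159.3, 72.6]
tcp_rot: [-3.141, 0.0, 1.262]
ft_force: [-0.2, 0.1, -0.8]
opening: 0.483
grip_force: 30.0
```

Run:
```python
from h import *
s=readout.state(); print(s["eef_pos"],s["ft_force"])
go(639.1,159.0,71.8,72.3)
```

```text
[638.58166303 159.25512771  72.57931411] [-0.15490196  0.14277846 -0.80613516]
turn [-0.  0. -0.] shift m [-0.0001  0.0006  0.0008]
```

move_arm([
  [[0,0,0],[0,0.0004,0.0005],-1],
  [[0,0,0],[0,0.0004,0.0009],-1],
  [[0,0,0],[0,0.0004,0.0009],-1],
])

```text
t: 17.7
eef_pos: [639.1, 159.1, 72.1]
tcp_rot: [3.141, -0.0, 1.262]
ft_force: [-0.3, 0.2, 3.1]
opening: 0.478
grip_force: 30.0
```

move_arm([
  [[0,0,0],[0,0,0.0003],-1],
  [[0,0,0],[0,0,0.0003],0.0],
  [[0,0,0],[0,0,0],0.1],
  [[0,0,0],[0,0,0],0.3],
  [[0,0,0],[0,0,0],0.6],
])

```text
t: 18.32
eef_pos: [639.0, 159.1, 71.7]
tcp_rot: [-3.142, 0.0, 1.262]
ft_force: [-1.0, 0.5, -0.0]
opening: 0.701
grip_force: 0.0
```

move_arm([
  [[0,0,0],[0,0,-0.03],1],
  [[0,0,0],[0,0,-0.06],1],
  [[0,0,0],[0,0,-0.073],1],
  [[0,0,0],[0,0,-0.073],1],
  [[0,0,0],[0,0,-0.073],1],
])

```text
t: 18.95
eef_pos: [638.5, 159.0, 143.6]
tcp_rot: [-3.14, 0.001, 1.262]
ft_force: [0.1, 0.2, 0.2]
opening: 0.999
grip_force: 0.0
```

Run:
```python
from h import *
from fit import *
look("blank_square","v_sq")
p=np.load("v_sq.npz")
v,A=fit(p,"sq",639,159,72.3,z=86,span=3)
cv2.imwrite("pics/v_sq_c.png",A)
go(637.2,-148.4,92,38)
```

```text
v_sq [638.55 159.04 143.53] [-1.7991e+02  5.0000e-02  7.2290e+01] t 19.0
0.57 [254.0, 203.5] 2964
sq [638.99 159.72  72.42] score 28.9 tool offset x,y 0.79 0.21 rel yaw 0.13
turn [-0.1  0.1 34.3] shift m [-0.2932  0.0923  0.0517]
```

View pics/v_sq_c.png

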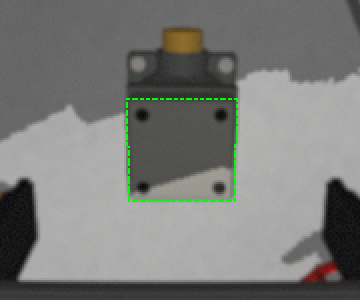

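The square is seated on its flange, within about 0.7 mm. Now the round plate.

Run:
```python
from h import *
go(637.2,-148.4,92,30)
```

```text
turn [-0.1  0.1 42.3] shift m [-0.2932  0.0923  0.0517]
```

move_arm([
  [[0,0,8.5],[-0.059,0.0185,0],1],
  [[0,0,17],[-0.118,0.037,0],1],
  [[0,0,25.5],[-0.177,0.0555,0],1],
  [[0,0,34],[-0.235,0.074,0.02],1],
  [[0,0,42.3],[-0.2932,0.0923,0.0517],1],
])

```text
t: 19.68
eef_pos: [637.7, -143.5, 96.2]
tcp_rot: [3.141, -0.001, 0.518]
ft_force: [0.3, 0.3, 1.1]
opening: 1.005
grip_force: 0.0
```

move_arm([
  [[0,0,0],[0,0,0],1],
  [[0,0,0],[0,0,0],1],
  [[0,0,0],[0,0,0],1],
])

```text
t: 20.05
eef_pos: [638.1, -140.1, 97.2]
tcp_rot: [3.141, -0.0, 0.525]
ft_force: [-0.2, 0.3, -0.1]
opening: 1.001
grip_force: 0.0
```

Run:
```python
from h import *
from fit import *
look("blank_round","w_rnd")
p=dict(np.load("w_rnd.npz"))
v,A=fit(p,"rnd",637.2,-148.4,30,True,span=6)
cv2.imwrite("pics/w_rnd_c.png",cv2.resize(A,(720,600)))
# bolt hole circle: search phase & radius about the fitted centre
g=gaussian_filter(cv2.cvtColor(p["img"],cv2.COLOR_RGB2GRAY).astype(float),.7)
def sc(x,y,r,ph):
    a=np.radians(ph+60*np.arange(6)); u=proj(p,np.c_[x+r*np.cos(a),y+r*np.sin(a),np.full(6,32)])
    return map_coordinates(g,[u[:,1],u[:,0]],order=1).mean()
print(min((sc(v[0]+i,v[1]+j,r,ph),v[0]+i,v[1]+j,r,ph) for i in np.arange(-4,4.1,.5) for j in np.arange(-4,4.1,.5) for r in (24,25,26,27,28) for ph in range(0,60,2)))
p=dict(np.load("w_str.npz")); v=[416.11,-264.36]
g=gaussian_filter(cv2.cvtColor(p["img"],cv2.COLOR_RGB2GRAY).astype(float),.7)
def sc(x,y,r,ph):
    a=np.radians(ph+60*np.arange(6)); u=proj(p,np.c_[x+r*np.cos(a),y+r*np.sin(a),np.full(6,100)])
    return map_coordinates(g,[u[:,1],u[:,0]],order=1).mean()
print(min((sc(v[0]+i,v[1]+j,r,ph),v[0]+i,v[1]+j,r,ph) for i in np.arange(-3,3.1,.5) for j in np.arange(-3,3.1,.5) for r in (25,26,27,28) for ph in range(0,60,2)))
```

```text
w_rnd [ 638.14 -140.02   97.3 ] [ 1.7996e+02 -3.0000e-02  3.0110e+01] t 20.1
0.9 [261.0, 208.6] 3945
rnd [ 637.26 -148.46   30.  ] score 20.9 tool offset x,y -4.99 6.86 rel yaw -0.11
(np.float64(33.64953094281019), np.float64(637.2589680075646), np.float64(-148.45729010701183), 26, 24)
(np.float64(17.940788836975745), np.float64(415.61), np.float64(-264.36), 27, 40)
```

View pics/w_rnd_c.png

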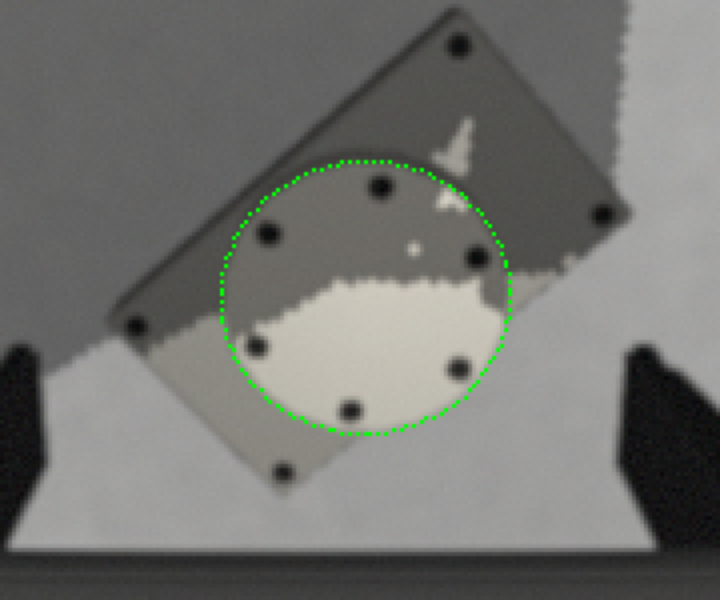

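Round plate fitted exactly, with its bolt holes at phase 24 deg. The flange holes are at 40 deg, so I'll turn it by 16 deg on the way.

Run:
```python
from h import *
go(637.3,-148.5,26,30)
```

```text
turn [ 0.  -0.   0.1] shift m [-0.005   0.0068  0.0713]
```

move_arm([
  [[0,0,0],[-0.005,0.0068,0.035],0.8],
  [[0,0,0],[-0.005,0.0068,0.06],0.8],
  [[0,0,0],[-0.005,0.0068,0.0705],0.8],
  [[0,0,0],[-0.005,0.0068,0.0705],0.8],
  [[0,0,0],[-0.005,0.0068,0.0705],0.8],
])

```text
t: 20.78
eef_pos: [637.4, -149.6, 27.3]
tcp_rot: [3.14, -0.001, 0.524]
ft_force: [0.7, -0.5, -0.1]
opening: 0.9
grip_force: 0.0
```

Run:
```python
from h import *
print(readout.state()["eef_pos"])
go(637.3,-148.5,18.4,30)
```

```text
[ 637.44086359 -149.6066443    27.32874387]
turn [ 0.1 -0.1  0. ] shift m [ 0.0004 -0.001   0.0089]
```

move_arm([
  [[0,0,0],[0.0003,-0.0007,0.005],0.8],
  [[0,0,0],[0.0003,-0.0007,0.0083],0.8],
  [[0,0,0],[0.0003,-0.0007,0.0083],0.8],
])

```text
t: 21.15
eef_pos: [636.6, -149.0, 17.7]
tcp_rot: [-3.141, 0.0, 0.523]
ft_force: [0.1, -0.5, -0.2]
opening: 0.899
grip_force: 0.0
```

move_arm([
  [[0,0,0],[0,0,0],-1],
  [[0,0,0],[0,0,0],-1],
  [[0,0,0],[0,0,0],-1],
  [[0,0,0],[0,0,0],-1],
])

```text
t: 21.65
eef_pos: [636.8, -149.0, 18.0]
tcp_rot: [3.141, -0.0, 0.523]
ft_force: [-0.4, -0.5, 0.3]
opening: 0.664
grip_force: 30.0
```

move_arm([
  [[0,0,0],[0,0,-0.03],-1],
  [[0,0,0],[0,0,-0.08],-1],
  [[0,0,0],[0,0,-0.132],-1],
  [[0,0,0],[0,0,-0.132],-1],
  [[0,0,0],[0,0,-0.132],-1],
])

```text
t: 22.28
eef_pos: [636.2, -148.8, 149.1]
tcp_rot: [-3.141, 0.001, 0.523]
ft_force: [-1.0, 0.1, -2.1]
opening: 0.662
grip_force: 30.0
```

Run:
```python
from h import *
from fit import *
look("blank_round","h_rnd")
p=np.load("h_rnd.npz")
held("h_rnd","rnd",13.8,0,fixyaw=True,span=3)
fit(p,"long",640,-149,-18.3,span=3)
go(416,-264.4,150,46)
```

```text
h_rnd [ 636.02 -148.72  148.45] [-1.799e+02  9.000e-02  2.999e+01] t 22.325
0.82 [252.9, 234.4] 7152
rnd [ 638.89 -146.44   29.99] score 28.6 tool offset x,y 3.63 -0.54 rel yaw 0.0
long [ 639.85 -146.67  -18.09] score 13.6 tool offset x,y 4.34 0.14 rel yaw -48.08
turn [ -0.1   0.1 -16. ] shift m [-0.2484 -0.0098 -0.0013]
```

Run:
```python
from h import *
from fit import proj
p=dict(np.load("h_rnd.npz")); z=p["pos"][2]+14.0
a=p["rot"][2]; ex=np.array([np.cos(a),np.sin(a)]); ey=np.array([np.sin(a),-np.cos(a)])
g=cv2.cvtColor(p["img"],cv2.COLOR_RGB2GRAY)
for s in np.arange(28,42,1.0):
    W=np.array([np.r_[p["pos"][:2]+ex*(s-32+np.sqrt(32**2-k*k))+ey*(k-.5),z] for k in np.arange(-12,13)])
    u=proj(p,W).round().astype(int); print(s,g[u[:,1],u[:,0]].mean().round(1),end=" | ")
```

```text
28.0 93.3 | 29.0 98.1 | 30.0 109.2 | 31.0 114.5 | 32.0 104.3 | 33.0 73.7 | 34.0 66.9 | 35.0 65.8 | 36.0 95.2 | 37.0 132.6 | 38.0 130.0 | 39.0 119.8 | 40.0 113.9 | 41.0 108.4 |
```

move_arm([
  [[0,0,-4],[-0.06,-0.0025,0],-1],
  [[0,0,-8],[-0.12,-0.005,0],-1],
  [[0,0,-12],[-0.18,-0.0075,0],-1],
  [[0,0,-16],[-0.2484,-0.0098,-0.0013],-1],
  [[0,0,-16],[-0.2484,-0.0098,-0.0013],-1],
])

```text
t: 23.0
eef_pos: [413.7, -265.5, 150.4]
tcp_rot: [-3.139, 0.0, 0.8]
ft_force: [0.3, 1.1, -2.3]
opening: 0.667
grip_force: 30.0
```

move_arm([
  [[0,0,0],[0,0,0],-1],
  [[0,0,0],[0,0,0],-1],
  [[0,0,0],[0,0,0],-1],
])

```text
t: 23.38
eef_pos: [417.5, -264.0, 150.9]
tcp_rot: [-3.141, 0.0, 0.804]
ft_force: [-0.8, 0.6, -1.5]
opening: 0.668
grip_force: 30.0
```

Run:
```python
from h import *
go(415.5,-265.2,108,46)
```

```text
turn [-0.   0.   0.1] shift m [-0.0022 -0.0006  0.0429]
```

move_arm([
  [[0,0,0],[-0.0022,-0.0006,0.02],-1],
  [[0,0,0],[-0.0022,-0.0006,0.035],-1],
  [[0,0,0],[-0.0022,-0.0006,0.042],-1],
  [[0,0,0],[-0.0022,-0.0006,0.042],-1],
  [[0,0,0],[-0.0022,-0.0006,0.042],-1],
])

```text
t: 24.0
eef_pos: [415.1, -265.8, 109.6]
tcp_rot: [3.141, -0.0, 0.803]
ft_force: [0.8, -0.3, -1.2]
opening: 0.666
grip_force: 30.0
```

Run:
```python
from h import *
print(readout.state()["eef_pos"])
go(415.5,-265.2,102.5,46)
```

```text
[ 415.06128207 -265.81766062  109.64207895]
turn [ 0. -0.  0.] shift m [ 0.0007 -0.0001  0.0071]
```

move_arm([
  [[0,0,0],[0.0006,0,0.003],-1],
  [[0,0,0],[0.0006,0,0.005],-1],
  [[0,0,0],[0.0006,0,0.0063],-1],
  [[0,0,0],[0.0006,0,0.0063],-1],
])

```text
t: 24.5
eef_pos: [415.1, -265.4, 102.8]
tcp_rot: [-3.141, 0.0, 0.803]
ft_force: [0.5, 0.1, -2.4]
opening: 0.665
grip_force: 30.0
```

Run:
```python
from h import *
s=readout.state(); print(s["eef_pos"],s["ft_force"])
go(415.5,-265.2,102,46)
```

```text
[ 415.09992218 -265.35726445  102.83463977] [ 0.48912099  0.05961739 -2.39132907]
turn [-0.  0. -0.] shift m [0.0004 0.0002 0.0008]
```

move_arm([
  [[0,0,0],[0.0004,0.0001,0.0005],-1],
  [[0,0,0],[0.0004,0.0001,0.001],-1],
  [[0,0,0],[0.0004,0.0001,0.001],-1],
])

```text
t: 24.88
eef_pos: [415.6, -265.2, 102.0]
tcp_rot: [3.141, 0.0, 0.803]
ft_force: [-0.7, -0.3, -0.7]
opening: 0.666
grip_force: 30.0
```

move_arm([
  [[0,0,0],[0,0,0.0003],-1],
  [[0,0,0],[0,0,0.0005],-1],
  [[0,0,0],[0,0,0.0005],-1],
])

```text
t: 25.25
eef_pos: [415.6, -265.1, 101.9]
tcp_rot: [3.141, -0.0, 0.803]
ft_force: [-1.3, 2.0, 6.8]
opening: 0.666
grip_force: 30.0
```

Contact at 7 N. Releasing and checking.

move_arm([
  [[0,0,0],[0,0,0],0.35],
  [[0,0,0],[0,0,0],0.4],
  [[0,0,0],[0,0,-0.0002],0.5],
  [[0,0,0],[0,0,-0.0002],0.7],
  [[0,0,0],[0,0,-0.0002],1],
])

```text
t: 25.88
eef_pos: [415.5, -265.1, 101.6]
tcp_rot: [3.142, 0.0, 0.803]
ft_force: [0.8, -0.3, 0.7]
opening: 0.902
grip_force: 0.0
```

move_arm([
  [[0,0,0],[0,0,-0.03],1],
  [[0,0,0],[0,0,-0.06],1],
  [[0,0,0],[0,0,-0.073],1],
  [[0,0,0],[0,0,-0.073],1],
  [[0,0,0],[0,0,-0.073],1],
])

```text
t: 26.5
eef_pos: [415.2, -264.9, 173.7]
tcp_rot: [-3.14, 0.0, 0.803]
ft_force: [-0.8, -0.0, -0.2]
opening: 1.001
grip_force: 0.0
```

Run:
```python
from h import *
from fit import *
look("blank_round","v_rnd")
p=np.load("v_rnd.npz")
v,A=fit(p,"rnd",416,-265,46,True,z=116,span=4)
cv2.imwrite("pics/v_rnd_c.png",A)
go(639.5,-148,82,-18.2)
```

```text
v_rnd [ 415.17 -264.87  173.62] [-1.7991e+02  1.0000e-02  4.5980e+01] t 26.55
0.69 [253.9, 205.5] 4249
rnd [ 420.09 -259.55   46.  ] score 23.9 tool offset x,y 7.24 -0.16 rel yaw 0.02
turn [-0.1  0.1 64.2] shift m [0.2399 0.0802 0.0915]
```

View pics/v_rnd_c.png

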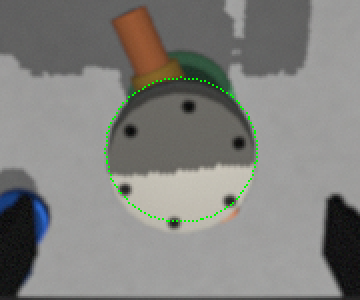

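Run:
```python
from h import *
from fit import *
p=dict(np.load("v_rnd.npz")); v=[416,-264.5]
g=gaussian_filter(cv2.cvtColor(p["img"],cv2.COLOR_RGB2GRAY).astype(float),.7)
def sc(x,y,r,ph):
    a=np.radians(ph+60*np.arange(6)); u=proj(p,np.c_[x+r*np.cos(a),y+r*np.sin(a),np.full(6,116)])
    return map_coordinates(g,[u[:,1],u[:,0]],order=1).mean()
print(min((sc(v[0]+i,v[1]+j,r,ph),v[0]+i,v[1]+j,r,ph) for i in np.arange(-4,4.1,.5) for j in np.arange(-4,4.1,.5) for r in (25,25.5,26,26.5,27) for ph in range(0,60,2)))
```

```text
(np.float64(30.698799853605948), np.float64(415.5), np.float64(-264.0), 26.5, 40)
```

move_arm([
  [[0,0,9],[0.04,0.013,0],1],
  [[0,0,18],[0.08,0.027,0],1],
  [[0,0,27],[0.12,0.04,0],1],
  [[0,0,36],[0.16,0.053,0],1],
  [[0,0,45],[0.2,0.067,0.02],1],
])

```text
t: 27.22
eef_pos: [604.3, -167.2, 154.6]
tcp_rot: [3.141, -0.001, 0.012]
ft_force: [-0.0, -0.0, -0.3]
opening: 0.998
grip_force: 0.0
```

Run:
```python
from h import *
go(639.5,-148,80,-18.2)
```

```text
turn [ 0.  -0.1 18.9] shift m [ 0.0353 -0.0188  0.0747]
```

The round plate's centre is at (415.5,-264.0), hole phase 40 deg: within 0.7 mm of the flange. Now the long plate.

move_arm([
  [[0,0,9],[0.0353,-0.0188,0.03],1],
  [[0,0,18.9],[0.0353,-0.0188,0.06],1],
  [[0,0,18.9],[0.0353,-0.0188,0.0747],1],
  [[0,0,18.9],[0.0353,-0.0188,0.0747],1],
  [[0,0,18.9],[0.0353,-0.0188,0.0747],1],
])

```text
t: 27.85
eef_pos: [637.9, -149.0, 81.0]
tcp_rot: [3.142, -0.001, -0.311]
ft_force: [0.1, -0.1, -0.0]
opening: 1.001
grip_force: 0.0
```

Run:
```python
from h import *
from fit import *
look("blank_long","w_long")
p=np.load("w_long.npz")
A=fit(p,"long",639.5,-148,-18.2,span=6)[1]
q=dict(np.load("w_comp.npz")); SH["comp"]=([rect(116,68),circ(18,27,0),circ(18,-27,0)],95)
B=fit(q,"comp",438,264,19.8,span=4)[1]
cv2.imwrite("pics/mos6.png",np.hstack([cv2.resize(a,(400,330)) for a in (A,B)]))
```

```text
w_long [ 637.97 -148.96   81.23] [ 1.7999e+02 -1.1000e-01 -1.7850e+01] t 27.9
0.56 [253.2, 196.1] 8851
long [ 640.43 -148.48  -18.35] score 21.4 tool offset x,y 2.19 -1.22 rel yaw -0.5
comp [438.51 264.12  19.82] score 13.4 tool offset x,y 6.11 -7.5 rel yaw -1.25
```

View pics/mos6.png

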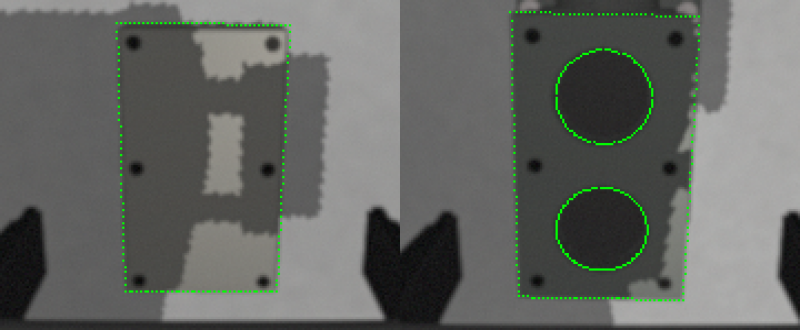

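Both outlines agree with the pictures. I'll use the bolt-hole patterns (same on plate and deck) for the final precision.

```bash
cat > holes.py <<'E'
from fit import *
def holes(tag,z,v0):
    p=dict(np.load(tag)); g=gaussian_filter(cv2.cvtColor(p["img"],cv2.COLOR_RGB2GRAY).astype(float),1.0)
    def f(v):
        a=np.radians(v[2]); H=np.array([(i*v[3],j*v[4]) for i in(-1,0,1) for j in(-1,1)])
        d=H@np.array([[np.cos(a),np.sin(a)],[-np.sin(a),np.cos(a)]])+v[:2]
        u=proj(p,np.c_[d,np.full(6,z)]); return map_coordinates(g,[u[:,1],u[:,0]],order=1).mean()
    b=min(((f(v),v) for v in ([v0[0]+i,v0[1]+j,v0[2],l,w] for i in np.arange(-4,5,1) for j in np.arange(-4,5,1) for l in range(46,53,1) for w in range(22,29,1))),key=lambda t:t[0])[1]
    r=minimize(f,b,method="Nelder-Mead",options=dict(maxiter=2000)); print(tag,r.x.round(2),round(r.fun,1)); return r.x
E
python3 - <<'E'
from holes import *
from h import go
holes("w_long.npz",16,(640.4,-148.5,-18.3)); holes("w_comp.npz",95,(438.5,264.1,19.8))
go(640,-148.2,12,-18.3)
E
```

```text
w_long.npz [ 639.38 -148.1   -18.22   49.9    25.91] 28.0
w_comp.npz [438.13 264.26  19.91  49.86  26.12] 23.0
turn [ 0.  -0.1  0.4] shift m [ 0.0016 -0.0013  0.0692]
```

move_arm([
  [[0,0,0.4],[0.001,-0.0013,0.03],1],
  [[0,0,0.4],[0.001,-0.0013,0.055],1],
  [[0,0,0.4],[0.001,-0.0013,0.0692],1],
  [[0,0,0.4],[0.001,-0.0013,0.0692],1],
  [[0,0,0.4],[0.001,-0.0013,0.0692],1],
])

```text
t: 28.58
eef_pos: [639.5, -147.7, 11.8]
tcp_rot: [3.142, -0.002, -0.32]
ft_force: [-0.2, -0.6, -0.2]
opening: 0.999
grip_force: 0.0
```

Run:
```python
from h import *
print(readout.state()["eef_pos"])
go(639.4,-148.1,3.0,-18.25)
```

```text
[ 639.5023111  -147.7307078    11.78783797]
turn [ 0.  -0.1 -0.1] shift m [0.     0.0004 0.0088]
```

move_arm([
  [[0,0,0],[0,0.0004,0.005],1],
  [[0,0,0],[0,0.0004,0.008],1],
  [[0,0,0],[0,0.0004,0.008],1],
])

```text
t: 28.95
eef_pos: [638.8, -147.9, 2.5]
tcp_rot: [3.142, 0.0, -0.32]
ft_force: [-0.1, 0.9, -0.4]
opening: 1.0
grip_force: 0.0
```

move_arm([
  [[0,0,0],[0,0,0],-1],
  [[0,0,0],[0,0,0],-1],
  [[0,0,0],[0,0,0],-1],
  [[0,0,0],[0,0,0],-1],
  [[0,0,0],[0,0,0],-1],
])

```text
t: 29.58
eef_pos: [638.9, -147.9, 2.7]
tcp_rot: [3.141, -0.0, -0.32]
ft_force: [-0.0, 0.1, 0.4]
opening: 0.671
grip_force: 30.0
```

move_arm([
  [[0,0,0],[0,0,-0.03],-1],
  [[0,0,0],[0,0,-0.08],-1],
  [[0,0,0],[0,0,-0.14],-1],
  [[0,0,0],[0,0,-0.14],-1],
  [[0,0,0],[0,0,-0.14],-1],
])

```text
t: 30.2
eef_pos: [638.1, -147.6, 141.6]
tcp_rot: [3.142, 0.002, -0.32]
ft_force: [-0.6, 0.0, -4.2]
opening: 0.669
grip_force: 30.0
```

Run:
```python
from h import *
look("blank_long","h_long")
go(438,264.2,144,19.9)
p=np.load("h_long.npz"); cv2.imwrite("pics/h_long_c.png",cv2.resize(p["img"][100:300,150:370,::-1],(440,400)))
```

```text
h_long [ 637.93 -147.62  140.89] [ 1.800e+02  1.700e-01 -1.832e+01] t 30.25
0.9 [253.8, 216.8] 14775
turn [ -0.1   0.2 -38.2] shift m [-0.3192 -0.3281 -0.0023]
```

View pics/h_long_c.png

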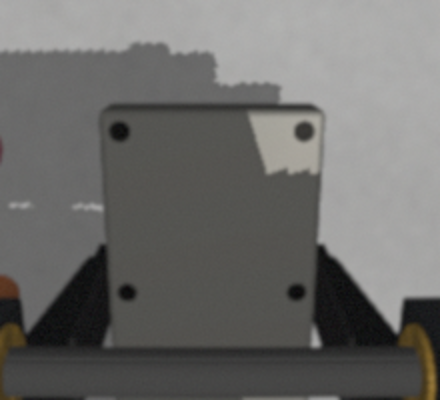

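Run:
```python
from h import *
p=dict(np.load("h_long.npz")); w=world(p,np.array([(119,131),(304,131),(127,292),(296,292)])/2+[150,100],p["pos"][2]+13.3)-p["pos"][:2]
a=p["rot"][2]; print((w@np.array([[np.cos(a),np.sin(a)],[np.sin(a),-np.cos(a)]])).round(1) if False else np.c_[w@[np.cos(a),np.sin(a)],w@[np.sin(a),-np.cos(a)]].round(1))
```

```text
[[ 50.4 -26.6]
 [ 50.4  25.8]
 [  0.1 -26.4]
 [  0.1  25.7]]
```

move_arm([
  [[0,0,-8],[-0.035,-0.036,0],-1],
  [[0,0,-16],[-0.07,-0.072,0],-1],
  [[0,0,-24],[-0.105,-0.108,0],-1],
  [[0,0,-32],[-0.14,-0.144,0],-1],
  [[0,0,-38.2],[-0.175,-0.18,0],-1],
])

```text
t: 30.92
eef_pos: [527.9, 79.2, 141.3]
tcp_rot: [-3.141, 0.002, 0.351]
ft_force: [1.0, -0.2, -4.0]
opening: 0.67
grip_force: 30.0
```

Run:
```python
from h import *
go(437.8,263.6,142,19.9)
```

```text
turn [-0.   0.1  0.2] shift m [-0.0212 -0.2041 -0.0005]
```

move_arm([
  [[0,0,0],[-0.005,-0.05,0],-1],
  [[0,0,0],[-0.01,-0.1,0],-1],
  [[0,0,0],[-0.015,-0.15,0],-1],
  [[0,0,0],[-0.0205,-0.2,0],-1],
  [[0,0,0],[-0.0205,-0.2,0],-1],
])

```text
t: 31.55
eef_pos: [440.0, 261.2, 141.4]
tcp_rot: [-3.142, 0.003, 0.351]
ft_force: [0.5, -1.0, -4.2]
opening: 0.668
grip_force: 30.0
```

move_arm([
  [[0,0,0],[0,0,0],-1],
  [[0,0,0],[0,0,0],-1],
])

```text
t: 31.8
eef_pos: [442.3, 258.2, 142.2]
tcp_rot: [3.141, 0.001, 0.346]
ft_force: [0.3, 0.2, -3.5]
opening: 0.67
grip_force: 30.0
```

Run:
```python
from h import *
print(readout.state()["eef_pos"])
go(437.8,263.6,105,19.9)
```

```text
[442.32284967 258.18870094 142.18337639]
turn [ 0.   0.1 -0.1] shift m [-0.0024 -0.0066  0.0372]
```

move_arm([
  [[0,0,-0.1],[-0.0024,-0.0066,0.01],-1],
  [[0,0,-0.1],[-0.0024,-0.0066,0.025],-1],
  [[0,0,-0.1],[-0.0024,-0.0066,0.036],-1],
  [[0,0,-0.1],[-0.0024,-0.0066,0.036],-1],
  [[0,0,-0.1],[-0.0024,-0.0066,0.036],-1],
])

```text
t: 32.42
eef_pos: [437.6, 264.5, 106.7]
tcp_rot: [3.142, -0.0, 0.349]
ft_force: [0.9, 0.3, -3.6]
opening: 0.669
grip_force: 30.0
```

Run:
```python
from h import *
print(readout.state()["eef_pos"])
go(437.9,263.6,98.5,19.9)
```

```text
[437.63301144 264.48609352 106.69795519]
turn [ 0.  -0.   0.1] shift m [-0.0001  0.0009  0.0082]
```

move_arm([
  [[0,0,0.1],[0,0.0007,0.003],-1],
  [[0,0,0.1],[0,0.0007,0.006],-1],
  [[0,0,0.1],[0,0.0007,0.0076],-1],
  [[0,0,0.1],[0,0.0007,0.0076],-1],
])

```text
t: 32.92
eef_pos: [437.7, 263.8, 99.0]
tcp_rot: [3.141, 0.0, 0.347]
ft_force: [0.6, 0.5, -4.1]
opening: 0.672
grip_force: 30.0
```

Run:
```python
from h import *
s=readout.state(); print(s["eef_pos"],s["ft_force"])
go(437.9,263.6,97.7,19.9)
```

```text
[437.68142052 263.79694358  98.99965565] [ 0.60939871  0.53933058 -4.11425566]
turn [ 0.  0. -0.] shift m [0.0001 0.0003 0.0013]
```

move_arm([
  [[0,0,0],[0.0001,0.0002,0.0007],-1],
  [[0,0,0],[0.0001,0.0002,0.0013],-1],
  [[0,0,0],[0.0001,0.0002,0.0013],-1],
])

```text
t: 33.3
eef_pos: [437.9, 263.6, 97.8]
tcp_rot: [3.141, 0.0, 0.347]
ft_force: [-0.1, -0.6, -3.3]
opening: 0.67
grip_force: 30.0
```

move_arm([
  [[0,0,0],[0,0,0.0003],-1],
  [[0,0,0],[0,0,0.0005],-1],
  [[0,0,0],[0,0,0.0005],-1],
])

```text
t: 33.67
eef_pos: [437.9, 263.7, 97.7]
tcp_rot: [3.142, -0.0, 0.347]
ft_force: [-2.2, -2.4, 5.0]
opening: 0.671
grip_force: 30.0
```

Contact. Releasing and checking.

move_arm([
  [[0,0,0],[0,0,0],0.36],
  [[0,0,0],[0,0,0],0.42],
  [[0,0,0],[0,0,-0.0002],0.5],
  [[0,0,0],[0,0,-0.0002],0.7],
  [[0,0,0],[0,0,-0.0002],1],
])

```text
t: 34.3
eef_pos: [437.9, 263.7, 97.5]
tcp_rot: [3.141, -0.0, 0.347]
ft_force: [0.1, -0.8, 0.2]
opening: 0.9
grip_force: 0.0
```

move_arm([
  [[0,0,0],[0,0,-0.03],1],
  [[0,0,0],[0,0,-0.06],1],
  [[0,0,0],[0,0,-0.083],1],
  [[0,0,0],[0,0,-0.083],1],
  [[0,0,0],[0,0,-0.083],1],
])

```text
t: 34.92
eef_pos: [437.5, 263.5, 179.7]
tcp_rot: [3.141, 0.001, 0.347]
ft_force: [0.1, -0.2, -0.2]
opening: 0.996
grip_force: 0.0
```

Run:
```python
from h import *
from holes import *
look("blank_long","v_long")
holes("v_long.npz",111,(438,264,19.9))
p=eyes.read_camera("top"); cv2.imwrite("pics/top_end.png",cv2.resize(p["img"][...,::-1],(800,600),interpolation=cv2.INTER_CUBIC))
```

```text
v_long [437.45 263.48 179.48] [1.7999e+02 9.0000e-02 1.9880e+01] t 34.975
0.9 [253.5, 195.0] 8626
0.72 [258.8, 126.8] 1265
v_long.npz [438.49 264.6   19.97  49.72  25.96] 24.9
```

View pics/top_end.png

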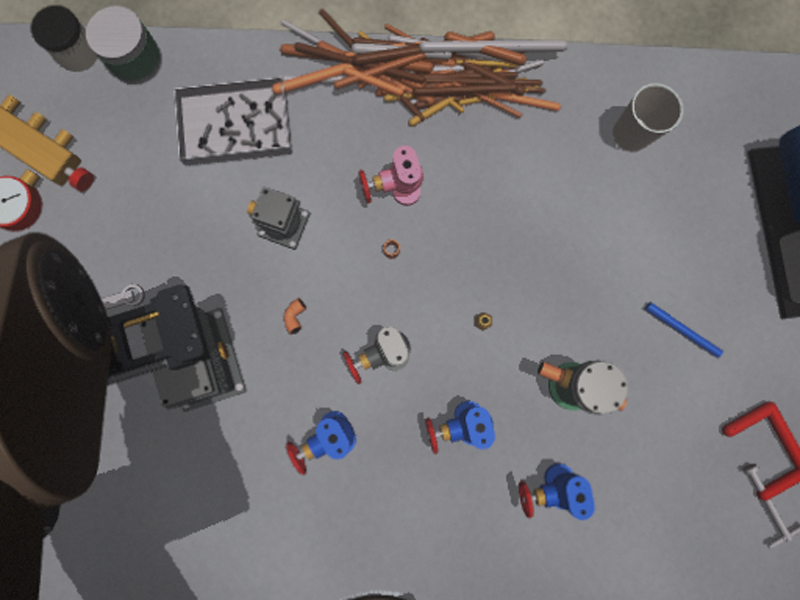

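The top view shows all four plates seated: oval at (391,346), square (277,210), round (601,386), long under the gripper. The long plate is within 0.5 mm of the deck. The robot is clear, so I'm handing in.

```bash
python3 -c "
from cell import env
print(env.job_done())"
```

```text
the job is handed in; nothing more can be done
None
```

All four blanking plates are down on their own flanges, taken from the top of the pile in order; my camera measurements put each within about 1 mm of centre, and the job was handed in at about 35 s of the 115 s allowed.

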